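# Feel a cam-lock key home, open the drilling fixture and eject the block

## Robot

A 7-joint arm with a two-finger parallel gripper is mounted at the origin on a cart in front of the work surface, level with it; the furniture and walls round the work are solid. World frame = base frame: x ahead of the robot, y to its left, z up, the work surface at z = 0. Lengths are in mm, angles in rad, forces in N, time in s.
With the tool pointing down it reaches from about 350 to 775 mm from the base axis. Payload 3.1 kg.
Tool frame: the origin (TCP) lies midway between the tips of the shut fingers; the grasp point (between the pads) lies 19 mm behind it; z points along the fingers, y is the line along which they close (so a half turn about z gives the same grasp; the last joint's range is limited). The gripper opens to 85 mm and grips with 20 to 120 N. Pads are 22 mm wide; open, the fingers measure 114 mm over their backs; the gripper's body (76 mm by 85 mm) begins 54 mm behind the grasp point. The pads swing forward as they close: fully open they stand 13 mm farther back than shut.
Start: joints at [1.066, 0.311, 0.014, 1.512, -0.004, 1.319, -0.027], TCP at [245.584, -492.145, 206.304] pointing down, gripper open.
Joint ranges: [-2.7, 2.7], [-0.3, 1.91], [-1.27, 1.3], [0.12, 2.57], [-1.44, 4.58], [0.2, 2.03], [-3.05, 3.05]. Speed limits (rad/s): [2.79, 2.79, 3.14, 3.14, 3.14, 3.14, 3.14].

## Interface

Orientations are given as a unit quaternion [w, x, y, z].
In Python, from workcell import env gives the robot as it stands.
- The arm moves only by the shell command python3 -m crank 'ROWS'. ROWS is JSON, a list that holds one entry, the list of rows, each a list of 7 numbers: the turn, a rotation vector about the world's x, y, z scaled (see below), then the shift along the world's x, y, z scaled (see below), then the gripper command: -1 is shut, 1 is fully open, values between are in proportion. A call has 1 to 10 rows; each row shifts and turns the commanded pose from where the row before left it; what a row does not reach is not made up. The controller multiplies each number of a shift by 50 cm and each number of a turn by 45 degrees. A row lasts 1/12 s, in which the tool goes at most 41.7 mm and 7.16 degrees, less where a joint would pass 70% of its speed; a pose out of reach is approached as far as the arm can. A call with a number of a shift or a turn outside -1 to 1 is refused whole. A call with a gripper value outside its range is refused whole. The fingers move at their own pace and stop on an object; the grip force is fixed at half the most. Time passes only in rows, so rows that do not move let the fingers close. It gives the time, the measured TCP pose, the force, the opening and the grip force at its end, in the units of the state.
- env.state(): the state, without advancing time (a new reading comes with each control period).
- env.snapshot(name): name is "scene" or "top" or "wrist"; returns the picture (384x512x3 uint8, red, green, blue); there is no depth.
- env.camera_info(name): a dict with "fx", "fy", "cx", "cy" (pixels), "eye" and "orientation" of the camera in the world. Camera axes: x right, y down, z forward; pixel columns grow to the right and rows downward; lengths in mm; the calibration is good to about 2 mm. A picture is of the moment at which its call begins: read the wrist's pose just before it. camera_info takes no time and is no camera call; for the wrist camera it gives the pose at the moment of the call.
- env.close_job(): hands the job in; it is judged then, once.
Trained networks look in the newest picture that a camera, given by its name, has taken for a name from the list of things; names that differ only in an ending like _2 or _b are one class to them, and where a whole thing is asked for, a point or a joint stands for the part that bears it (a point fixed in the world has none). Each returns a list of dicts, best first, with "conf" (0 to 1); they miss things now and then, are a little off and sometimes report something else, mostly with a low value. They report only what shows in the picture. A call takes as long as a camera call.
- env.trace(thing, camera): "pixels" (384x512 bool, what is visible of it) and "rect" ([left, top, right, bottom] in pixels, round what is visible of it).
The state is a dict: "clock": time; "joint_pos": joint angles; "qvel": joint speeds; "tau": joint torques, N m; "ee_pos": TCP position; "tcp_rot": TCP orientation; "ft_force": force on the tool from outside, world axes, zero at the start; "moment": the same for the moment, N m; "finger_gap": opening from 0.0 (shut) to 1.0 (fully open); "finger_force": force on a finger pad.
Only numpy, scipy, OpenCV 4.12 (cv2) and the standard library are available. Lean on these libraries where they do the work, as an engineer would, in place of code of your own. Each camera call takes 0.05 s, during which the arm holds its last target. There are 200 camera calls.

## Task

The drilled steel block is still clamped down in the nest of the drilling fixture. Feel the key into its lock by turning it back and forth while pressing it down until it drops, then turn it anticlockwise to draw the clamp tongue off the block. Press the ejector lever down so that the knockout rod lifts the block, take the block out and set it down flat, holes up, on the bare bench near the fixture; leave the key down in the lock with the tongue drawn back, and do not disturb the loose tools around.

Things in the scene. Friction and masses are not known exactly. Their poses are not given: they have to be found in the camera images.
- fixture: Grey steel drilling fixture, bolted down. Origin on the bench top; x to the back, y toward its lock, z up ('fixture frame'). Base plate x -62..62, y -80..116 mm, 12 mm thick. Nest block x -40..40, y -66..50 mm, top at z 52. Lock block 54 x 54 mm, centred at x 0, y 82, top at z 70. Two gibs (|x| 12..20, y 24..50, top z 67 mm) guide the clamp tongue between them.
- nest (a point): Centre of the floor of the nest's pocket (x 0, y -20, z 27 mm in the fixture frame); axes as the fixture's. The pocket is 37 mm (x) by 72 mm (y), 25 mm deep, with square sides. The knockout rod (16 mm thick) comes up through its middle.
- bore_mouth (a point): Mouth of the lock's vertical key bore, 17.5 mm wide: x 0, y 82, z 70 mm in the fixture frame. 30 mm down is the cam core with a slot (8.4 mm wide, 10 mm deep) for the key's tang. The slot's direction is hidden and differs each time: within 24 degrees either side of the mark, a short line on the lock block's top from the bore toward the nest, along the fixture's y.
- core_top (a point): On the bore's axis at the core's top, z 40 mm in the fixture frame (axes as the fixture's, not the core's). The core is fast on the cam that drives the tongue. 0.2 N m of friction holds it, so light rubbing does not turn it; about 0.25 N m opens it: anticlockwise from above, 57 degrees from wherever the slot stood, to a solid stop. It stays where it is left.
- key: Loose steel key, 78 mm long, upright in the bore. Origin at the tang's lower tip, z up. Tang 14 (x) x 6 (y) x 12 mm, lower 2 mm eased to 13 x 5; stem 16 mm thick; collar 22 mm at z 43..47. At the start the tip stands on the core (z 40 mm, fixture frame), x axis 57 to 80 degrees anticlockwise of the mark. A half turn of the key makes no difference.
- key_wing (a point): Centre of the key's flat wing, 65 mm above the tip: 44 mm wide along the key's x, 12 mm thick along its y, 26 mm tall. Grip it from above across the 12 mm. Pressed out of line it stops on the core, dipping 1 to 2 mm within 20 degrees of the slot; within about 8 degrees it goes down 10 mm (tip to z 30 mm): home, collar 3 mm above the lock block, with 10 degrees of play.
- tongue (a joint): Clamp tongue: flat steel bar 22 mm wide, 10 mm thick (z 53..63 mm), sliding along the fixture's y from the lock block over the end of the work. 0 m: clamping, lapping 8 mm over the work; 0.014 m: fully drawn back toward the lock. The work is free above 0.009 m. The key drives it, 14 mm per rad.
- lever (a joint): Ejector lever at the nest's front (fixture -x side), hinged along y at x -46, y -20, z 38 mm. 0 rad: pad up; 0.4 rad: pad fully down, a solid stop. The knockout rod rises 37.5 mm per rad (15 mm in all). Stiff hinge: 6 N on the pad moves it, 10 N with the work on the rod, and it stays where left. It hardly moves while the tongue clamps the work.
- lever_pad (a point): Middle of the top face of the lever's rubber pad (30 mm along x, 34 mm along y), 70 mm out from the hinge; about 58 mm above the bench at rest and 29 mm when fully down. Press straight down here.
- work_block: The work: drilled steel block 35 x 70 x 25 mm, 0.4 to 0.6 kg, two holes in its top. Origin at the centre of its underside, 70 mm along its y (the fixture's y at the start), z up. It starts down in the pocket, its top flush with the nest, too low to grip; with the lever down it stands 15 mm proud and can be gripped from above across the 35 mm, at its middle.
- pliers: Bystander: red-handled pliers lying flat, 200 x 55 x 14 mm, 200 mm along its x, origin at the centre of its underside.
- file: Bystander: flat file with a wooden handle, 308 x 26 x 28 mm, lying along its x left of the fixture, origin under its centre.
- bolt: Bystander: large hexagon bolt, 26 x 83 x 28 mm, lying along its y, origin under its centre.
- tape: Bystander: yellow tape measure, 64 x 87 x 37 mm, origin under its centre. The bench in front of the fixture's lock block, between the lever and this tape, is bare.

How it is judged (in metres and radians):
On the way, in this order (a step that is already met when the one before it is completed fails the run):
1. the key has dropped home into the slot of the core (z of key in the frame of fixture below 0.034 m), for 0.2 s.
2. the key has drawn the tongue off the block (value of joint tongue above 0.01 m), for 0.2 s.
3. the lever and its rod have lifted the block at least 10 mm in the nest (z of work_block in the frame of fixture above 0.037 m and value of joint lever above 0.25 rad), for 0.2 s.
At the end, for the whole second after the job is handed in: The block lies flat on the bench top (underside within 5 mm of it, upright within 6 degrees, holes up), at rest, within 0.35 m of the fixture's origin; the key is still home in the lock (tip below 34 mm in the fixture frame) and the tongue is drawn back by more than 10 mm (height (world z) of work_block between -0.004 and 0.005 m and angle between work_block's own z axis and vertical below 0.1 rad and horizontal distance between work_block and fixture below 0.35 m and linear speed of work_block below 0.02 m/s and z of key in the frame of fixture below 0.034 m and value of joint tongue above 0.01 m); the robot touches nothing.
It fails at once if one of the loose tools around has been moved more than 30 mm (distance of any of pliers, file, bolt, tape from where it was at the start of the episode above 0.03 m).
It also fails if it takes over 64 s, if anything falls off the work surface, if the arm or the gripper's body presses on something with over 40 N, if the wrist force passes 120 N, or if a joint passes its speed limit or range.

## Working session

There is one attempt and no reset: what is moved stays moved. The work goes in short steps, Python scripts to look and compute and a shell command to move; the robot and the scene stay as the last step left them, time stands still between calls to the robot, and variables do not carry over. Pictures are saved under pics/ and viewed, at most 10 in all, crops included, and the job is handed in when it is done.

```bash
ls; mkdir -p pics; python3 - <<'E'
from workcell import env
import cv2
for n in("scene","top"):
    im=env.snapshot(n); cv2.imwrite(f"pics/{n}0.png",im[:,:,::-1]); print(n,env.camera_info(n))
    for t in ("fixture","key","lever_pad","work_block","tape","pliers","file","bolt"):
        r=env.trace(t,n); print(t,[(round(d["conf"],2),d["rect"]) for d in r[:2]])
s=env.state(); print({k:s[k] for k in("clock","ee_pos","tcp_rot","ft_force","moment","finger_gap")})
print(env.camera_info("wrist"))
E
```

```text
pics
scene {'fx': 465.62019529266183, 'fy': 465.62019529266183, 'cx': 244.97606320208484, 'cy': 197.8355675946664, 'eye': array([-313.05053216,  516.65747681,  591.92706972]), 'orientation': array([ 0.25697869, -0.43606198,  0.74343298, -0.43717193])}
fixture [(0.84, [180.5, 176.8, 275.9, 222.6])]
key [(0.54, [196.4, 164.7, 204.1, 185.9])]
lever_pad [(0.62, [245.5, 194.3, 265.2, 207.9])]
work_block [(0.65, [230.7, 182.2, 258.9, 189.0])]
tape [(0.66, [171.3, 274.7, 214.3, 311.5]), (0.62, [283.9, 177.0, 307.8, 186.7])]
pliers [(0.89, [296.9, 209.4, 379.5, 229.7]), (0.54, [234.5, 180.7, 255.0, 189.8])]
file [(0.84, [146.1, 211.1, 191.8, 268.7])]
bolt [(0.48, [285.0, 174.1, 307.1, 191.6])]
top {'fx': 361.0510497171817, 'fy': 361.0510497171817, 'cx': 254.31606368366832, 'cy': 187.80224291546773, 'eye': array([412.80843642,  56.90735116, 927.49110686]), 'orientation': array([-0.02757979,  0.70688052, -0.70646609,  0.0215626 ])}
fixture [(0.65, [216.7, 109.5, 301.4, 189.6])]
key [(0.68, [225.3, 116.8, 236.3, 135.4])]
lever_pad [(0.71, [216.2, 111.0, 298.0, 188.8]), (0.55, [260.3, 153.9, 272.8, 191.9])]
work_block [(0.65, [255.3, 127.6, 289.2, 145.1])]
tape [(0.55, [153.3, 228.0, 187.2, 265.6])]
pliers [(0.91, [309.4, 182.5, 376.4, 250.0])]
file [(0.83, [175.2, 104.3, 188.3, 227.6])]
bolt [(0.68, [322.0, 131.3, 355.9, 145.4])]
{'clock': 0.9, 'ee_pos': array([ 245.60413299, -492.14229192,  206.33110498]), 'tcp_rot': array([ 4.19458468e-05,  9.73334112e-01,  2.29392032e-01, -1.98116536e-06]), 'ft_force': array([-0.11619203, -0.22809952,  0.16242498]), 'moment': array([0.06935965, 0.00542353, 0.03651623]), 'finger_gap': 1.0031109834691045}
{'fx': 336.28325567888254, 'fy': 336.28325567888254, 'cx': 253.56366782242264, 'cy': 198.60451046882628, 'eye': array([ 315.99511402, -456.57471265,  374.59460502]), 'orientation': array([ 0.13360145,  0.83962714, -0.51998935, -0.08238925])}
```

```bash
cat > h.py <<'E'
import numpy as np,cv2
from scipy.spatial.transform import Rotation as R
from workcell import env
def rot(q): return R.from_quat(np.r_[q[1:],q[0]])
def ray(ci,px,z):
    d=rot(ci["orientation"]).apply([(px[0]-ci["cx"])/ci["fx"],(px[1]-ci["cy"])/ci["fy"],1]); e=np.array(ci["eye"])
    return e+d*(z-e[2])/d[2]
def proj(ci,P):
    p=rot(ci["orientation"]).inv().apply(np.atleast_2d(P)-ci["eye"]); return np.c_[p[:,0]/p[:,2]*ci["fx"]+ci["cx"],p[:,1]/p[:,2]*ci["fy"]+ci["cy"]]
def F(o,yaw,p): return R.from_euler("z",yaw,degrees=True).apply(p)+np.r_[o,0]
def box(mask,ci,z):
    "min area rect of the mask, its pixels cast to height z: centre, (long,short), angle of long side deg"
    v,u=np.nonzero(mask); P=np.array([ray(ci,p,z)[:2] for p in zip(u,v)]).astype(np.float32)
    b=cv2.boxPoints(cv2.minAreaRect(P)); e=b[1]-b[0],b[2]-b[1]; L=max(e,key=np.linalg.norm)
    return b.mean(0),sorted(np.linalg.norm(x) for x in e),np.degrees(np.arctan2(L[1],L[0]))%180
E
python3 - <<'E'
from h import *
im=cv2.imread("pics/top0.png"); cv2.imwrite("pics/top0c.png",cv2.resize(im[90:270,140:390],None,fx=3.2,fy=3.2,interpolation=cv2.INTER_CUBIC))
ci=env.camera_info("top"); env.snapshot("top")
for t,z in(("work_block",52),("key",118),("fixture",30),("tape",30),("file",10),("bolt",14),("pliers",7)):
    r=env.trace(t,"top")
    if r: print(t,r[0]["conf"],box(r[0]["pixels"],ci,z))
E
```

```text
work_block 0.7 (array([598.04266 ,  15.688364], dtype=float32), [np.float32(37.175835), np.float32(65.64604)], np.float32(80.34646))
key 0.59 (array([607.5805, 114.9559], dtype=float32), [np.float32(25.28047), np.float32(44.30963)], np.float32(140.77182))
fixture 0.63 (array([569.24414,  59.40478], dtype=float32), [np.float32(183.27559), np.float32(192.54218)], np.float32(81.56183))
tape 0.62 (array([331.60092, 264.53256], dtype=float32), [np.float32(68.76741), np.float32(89.84933)], np.float32(64.022964))
file 0.63 (array([536.9326, 251.771 ], dtype=float32), [np.float32(26.043383), np.float32(304.97568)], np.float32(1.5118071))
bolt 0.59 (array([ 605.18335, -154.49368], dtype=float32), [np.float32(22.162596), np.float32(84.34911)], np.float32(100.56009))
pliers 0.6 (array([ 408.87265, -150.44568], dtype=float32), [np.float32(52.281242), np.float32(198.95761)], np.float32(44.513508))
```

View pics/top0c.png

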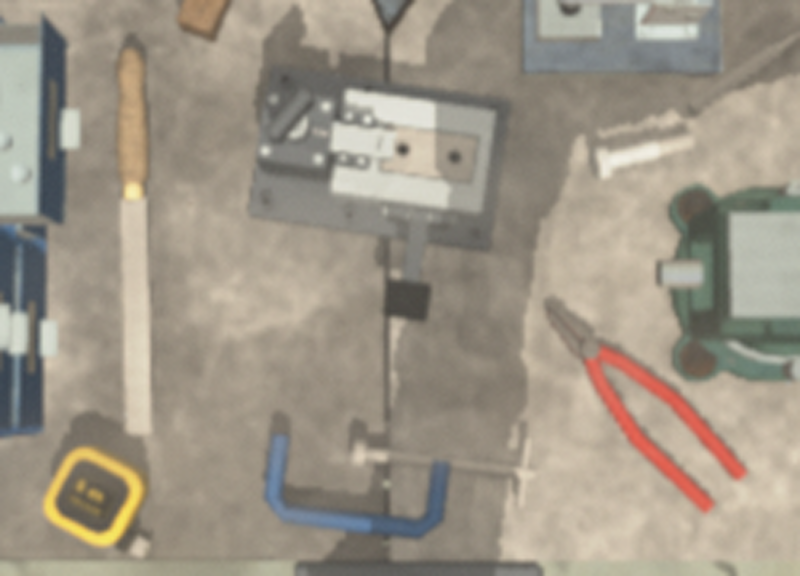

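View pics/scene0.png

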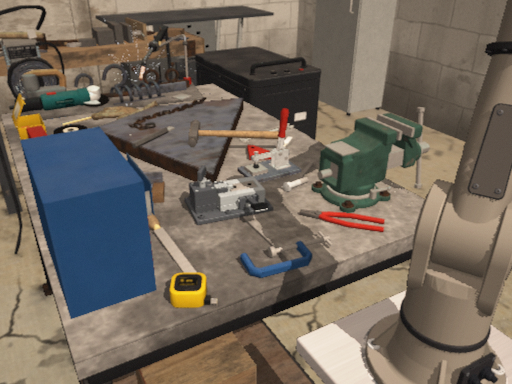

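```bash
python3 - <<'E'
from h import *
from scipy.optimize import least_squares
ci=env.camera_info("top")
px=np.array([(345,90),(498,108),(488,212),(331,192),(268,68),(510,100),(490,248),(248,214)])/3.2+[140,90]
m=np.array([(40,50,52),(40,-66,52),(-40,-66,52),(-40,50,52),(62,116,12),(62,-80,12),(-62,-80,12),(-62,116,12)])
f=lambda p:(proj(ci,F(p[:2],p[2],m))-px).ravel()
s=least_squares(f,[580,40,-9],loss="soft_l1"); print(s.x,f(s.x).round(1))
for n,p in dict(bore=(0,82,70),nest=(0,-20,52),pad=(-116,-20,58)).items(): print(n,F(s.x[:2],s.x[2],np.array(p,float)))
S=env.state();w=env.camera_info("wrist");T=rot(S["tcp_rot"])
print("cam in tool",T.inv().apply(w["eye"]-S["ee_pos"]),T.inv().apply(rot(w["orientation"]).apply([0,0,1])), T.as_euler("ZYX",degrees=True))
E
```

```text
[599.67430532  35.75382655  -7.56775687] [ 0.2 -0.  -0.9  0.4 -1.8 -0.1  0.2 -0.   0.5 -0.7  0.3 -0.9  0.5  0.3
  0.   0.9]
bore [610.47358757 117.03959101  70.        ]
nest [597.04033404  15.92803034  52.        ]
pad [482.05071603  31.20506377  58.        ]
cam in tool [  78.86422076   -0.38464813 -168.26653554] [-3.10009762e-01  2.00698265e-04  9.50733352e-01] [2.65207858e+01 1.56399885e-03 1.79998669e+02]
```

The scene camera shows the fixture at mid-bench near (228,200). A tall vise stands to the right at (370,165), so I'll cross over high.

```bash
python3 -m crank '[[[0,0,0,0,0,0.08,1],[0,0,0,0,0,0.08,1],[0,0,0,0,0,0.08,1],[0,0,0,0,0,0.08,1],[0,0,0.142,0.04,0.067,0,1],[0,0,0.142,0.04,0.067,0,0.2],[0,0,0.142,0.04,0.067,0,0.2],[0,0,0.142,0.04,0.067,0,0.2],[0,0,0.142,0.04,0.067,0,0.2],[0,0,0.142,0.04,0.067,0,0.2]]]' && python3 -m crank '[[[0,0,0.142,0.04,0.067,0,0.2],[0,0,0.142,0.04,0.067,0,0.2],[0,0,0.142,0.04,0.067,0,0.2],[0,0,0.142,0.04,0.067,0,0.2],[0,0,0.142,0.04,0.067,0,0.2],[0,0,0.142,0.04,0.067,0,0.2],[0,0,0.142,0.04,0.067,0,0.2],[0,0,0.142,0.04,0.067,0,0.2],[0,0,0.142,0.04,0.067,0,0.2],[0,0,0.142,0.04,0.067,-0.05,0.2]]]' && python3 -m crank '[[[0,0,0.142,0.04,0.067,-0.05,0.2],[0,0,0.142,0.04,0.067,-0.05,0.2],[0,0,0,0,0,-0.05,0.2],[0,0,0,0,0,0,0.2]]]'
```

```text
clock: 2.13
ee_pos: [366.2, -289.4, 366.6]
tcp_rot: [0.0, 0.843, 0.538, 0.0]
ft_force: [0.3, -0.5, 0.2]
finger_gap: 0.601
finger_force: 0.0
clock: 2.97
ee_pos: [566.5, 43.6, 347.8]
tcp_rot: [0.004, 0.43, 0.903, 0.003]
ft_force: [0.8, -0.5, 0.2]
finger_gap: 0.601
finger_force: 0.0
clock: 3.3
ee_pos: [596.3, 102.5, 266.9]
tcp_rot: [-0.006, 0.327, 0.945, -0.003]
ft_force: [-0.6, -0.5, -1.5]
finger_gap: 0.601
finger_force: 0.0
```

```bash
python3 - <<'E'
from h import *
ci=env.camera_info("wrist"); im=env.snapshot("wrist"); cv2.imwrite("pics/w1.png",cv2.resize(im[:,:,::-1],None,fx=1.5,fy=1.5))
for t,z in(("key",118),("work_block",52)):
    for d in env.trace(t,"wrist")[:1]: print(t,d["conf"],d["rect"],box(d["pixels"],ci,z))
S=env.state();print(S["ee_pos"],rot(S["tcp_rot"]).as_euler("ZYX",degrees=True))
E
```

```text
key 0.59 [267.6, 153.5, 287.7, 196.1] (array([607.34894, 120.82415], dtype=float32), [np.float32(18.336525), np.float32(43.76757)], np.float32(142.54543))
work_block 0.56 [168.5, 179.7, 229.4, 226.9] (array([594.4891 ,  18.78559], dtype=float32), [np.float32(35.625187), np.float32(69.64438)], np.float32(80.90329))
[600.19544625  99.32237671 275.15675546] [1.41396188e+02 1.04688512e-01 1.79972634e+02]
```

View pics/w1.png

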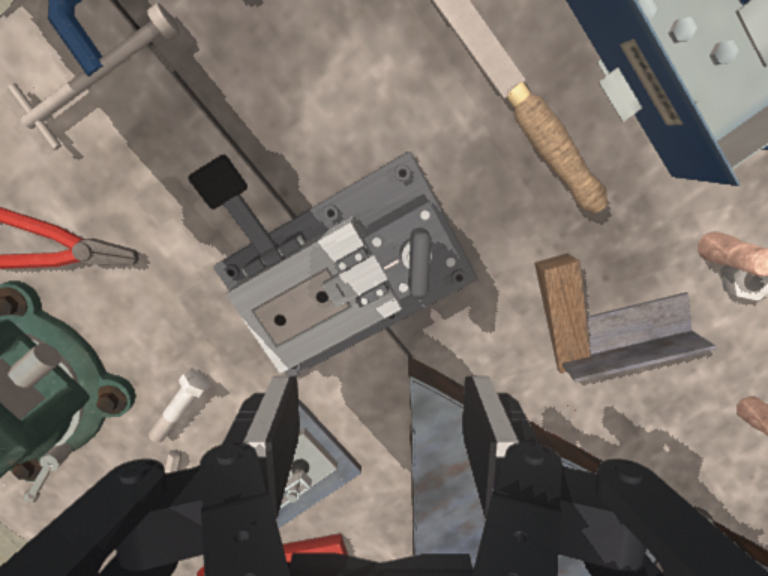

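```bash
python3 - <<'E'
from h import *
from scipy.optimize import least_squares
ci=env.camera_info("wrist")
a=ray(ci,(421/1.5,231/1.5),118);b=ray(ci,(418.5/1.5,295/1.5),118);print(a,b,(a+b)/2,np.linalg.norm(a-b),np.degrees(np.arctan2(*(a-b)[1::-1]))%180)
px=np.array([(230,290),(410,153),(215,265),(482,278)])/1.5
m=np.array([(-40,-66,52),(-62,116,12),(-62,-80,12),(62,116,12.)])
f=lambda p:(proj(ci,F(p[:2],p[2],m))-px).ravel()
s=least_squares(f,[599,36,-8]); print(s.x,f(s.x).round(1))
for n,p in dict(bore=(0,82,70),nest=(0,-20,52),pad=(-116,-20,58)).items(): print(n,F(s.x[:2],s.x[2],np.array(p,float)))
im=cv2.imread("pics/w1.png")[200:330,350:480]; cv2.imwrite("pics/w1c.png",cv2.resize(im,None,fx=4.5,fy=4.5))
E
```

```text
[601.30851963 131.66720983 118.        ] [635.09489519 103.87770592 118.        ] [618.20170741 117.77245787 118.        ] 43.74672218181047 140.562490831061
[607.49038916  35.70866505  -9.3159705 ] [ 0.4  1.2  1.4 -1.1  0.7 -0.1 -2.6 -0.1]
bore [620.76445804 116.62713696  70.        ]
nest [604.25281138  15.97245239  52.        ]
pad [489.78277796  34.7504035   58.        ]
```

View pics/w1c.png

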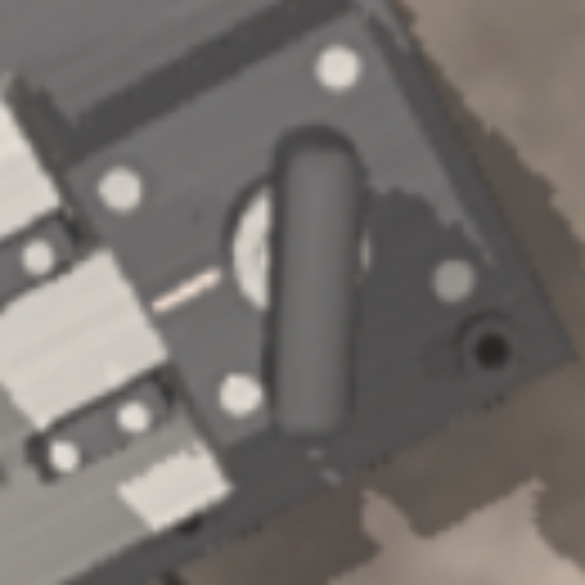

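The close-up shows the wing's top running from (322,140) to (312,425) in the crop, and the mark at (185,290). The arm was still settling when I took it, so I'll go closer and measure again at rest.

```bash
python3 -m crank '[[[0,0,0,0.01,0.017,-0.07,0.2],[0,0,0,0.01,0.017,-0.07,0.2],[0,0,0,0,0,0,0.2],[0,0,0,0,0,0,0.2],[0,0,0,0,0,0,0.2],[0,0,0,0,0,0,0.2]]]'; python3 - <<'E'
from h import *
ci=env.camera_info("wrist"); im=env.snapshot("wrist"); cv2.imwrite("pics/w2.png",cv2.resize(im[:,:,::-1],None,fx=1.5,fy=1.5))
np.save("ci2.npy",ci,allow_pickle=True)
for t,z in(("key",118),("work_block",52)):
    for d in env.trace(t,"wrist")[:1]: print(t,d["conf"],d["rect"],box(d["pixels"],ci,z))
S=env.state();print(S["clock"],S["ee_pos"],rot(S["tcp_rot"]).as_euler("ZYX",degrees=True),ci["eye"])
E
```

```text
clock: 3.95
ee_pos: [611.5, 117.2, 207.7]
tcp_rot: [0.003, 0.33, 0.944, 0.001]
ft_force: [0.8, 0.1, -0.4]
finger_gap: 0.602
finger_force: 0.0
key 0.69 [242.9, 158.4, 268.4, 217.1] (array([608.6523 , 121.65874], dtype=float32), [np.float32(19.04304), np.float32(47.39084)], np.float32(140.85481))
work_block 0.63 [134.9, 190.1, 206.9, 243.6] (array([594.4921  ,  19.071272], dtype=float32), [np.float32(36.621464), np.float32(69.37555)], np.float32(80.61565))
4.1 [610.63327234 117.56762447 206.21800364] [1.41484482e+02 1.53800705e-01 1.79836406e+02] [547.47510112 166.69573899 375.65052728]
```

View pics/w2.png

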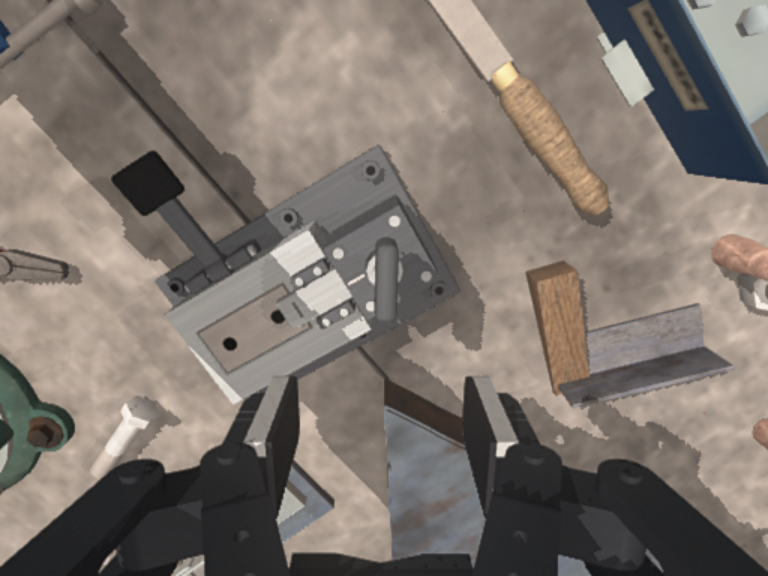

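The picture shows the key top at about (386,243) to (386,316), the base plate corners at (378,147), (157,278) and (460,292), and the lever pad centred at (148,183).

```bash
python3 - <<'E'
from h import *
from scipy.optimize import least_squares
ci=np.load("ci2.npy",allow_pickle=True).item()
k=[ray(ci,np.array(p)/1.5,118) for p in((386,241),(385.5,318))];a,b=k;print("key",(a+b)/2,np.linalg.norm(a-b),np.degrees(np.arctan2(*(a-b)[1::-1]))%180)
px=np.array([(167,313),(315,226),(378,147),(157,278),(460,292),(371,171),(439,290),(175,287),(289,217)])/1.5
m=np.array([(-40,-66,52),(-40,50,52),(-62,116,12),(-62,-80,12),(62,116,12.)])
f=lambda p:(proj(ci,F(p[:2],p[2],m))-px[:5]).ravel()
s=least_squares(f,[599,36,-8],loss="soft_l1"); print(s.x,f(s.x).round(1))
for n,p in dict(bore=(0,82,70),nest=(0,-20,52),pad=(-116,-20,58)).items(): print(n,F(s.x[:2],s.x[2],np.array(p,float)))
print("pad seen",ray(ci,(148/1.5,183/1.5),58), "mark",ray(ci,(347/1.5,285/1.5),70),ray(ci,(363/1.5,278/1.5),70))
E
```

```text
key [609.06983855 122.58475143 118.        ] 42.64562527700261 141.20379837996882
[599.19788937  39.78696896  -8.99201659] [-0.1 -0.4 -2.4  1.8  3.2 -2.4 -1.3  0.6  2.4  0.2]
bore [612.01423043 120.77919946  70.        ]
nest [596.07195252  20.0327664   52.        ]
pad [481.49757767  38.1632001   58.        ]
pad seen [482.93030293  36.94034752  58.        ] mark [607.55513207  93.37336485  70.        ] [610.31804991 104.18864396  70.        ]
```

```bash
python3 -m crank '[[[0,0,0,-0.002,0.007,-0.075,0.2],[0,0,0,0,0,-0.075,-0.2],[0,0,0,0,0,-0.06,-0.2],[0,0,0,0,0,-0.012,-0.2],[0,0,0,0,0,0,-0.2],[0,0,0,0,0,0,-0.2],[0,0,0,0,0,0,-0.2]]]'; python3 - <<'E'
from h import *
ci=env.camera_info("wrist"); im=env.snapshot("wrist"); cv2.imwrite("pics/w3.png",im[:,:,::-1])
for d in env.trace("key","wrist")[:1]:
    print(d["conf"],d["rect"],box(d["pixels"],ci,118))
print(env.state()["ee_pos"],proj(ci,env.state()["ee_pos"]))
E
```

```text
clock: 4.68
ee_pos: [610.8, 122.1, 96.0]
tcp_rot: [0.002, 0.329, 0.944, 0.002]
ft_force: [0.8, 0.1, 0.1]
finger_gap: 0.402
finger_force: 0.0
0.7 [232.1, 211.5, 270.4, 301.6] (array([606.99603, 123.31491], dtype=float32), [np.float32(17.146357), np.float32(49.54677)], np.float32(141.29872))
[610.45742352 122.01751599  95.69835217] [[254.07066157 241.73475468]]
```

View pics/w3.png

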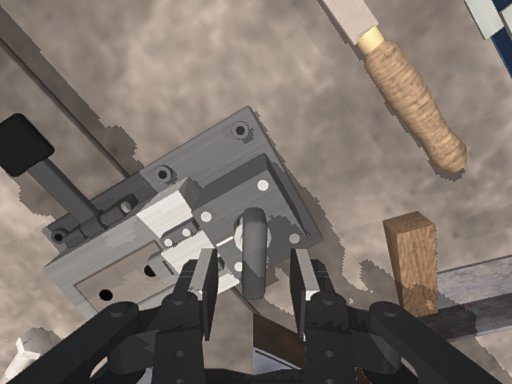

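```bash
python3 - <<'E'
from h import *
ci=env.camera_info("wrist"); S=env.state(); T=rot(S["tcp_rot"])
a,b=[ray(ci,p,118) for p in((255.5,207),(254.5,299))]
print((a+b)/2,np.linalg.norm(a-b),T.inv().apply((a+b)/2-S["ee_pos"]),np.degrees(np.arctan2(*(a-b)[1::-1])))
E
python3 -m crank '[[[0,0,0,0,0,0,-1],[0,0,0,0,0,0,-1],[0,0,0,0,0,0,-1],[0,0,0,0,0,0,-1],[0,0,0,0,0,0,-1]]]'; python3 -c "
from h import *
S=env.state();print({k:np.round(S[k],2) for k in('ee_pos','ft_force','moment','finger_gap','finger_force')})"
```

```text
[607.50487495 124.41433721 118.        ] 49.452110900513446 [  3.73392387   0.13191984 -22.31291556] 140.99366642711587
clock: 5.2
ee_pos: [608.7, 121.2, 93.1]
tcp_rot: [0.0, 0.329, 0.944, 0.0]
ft_force: [-0.1, -0.2, 0.2]
finger_gap: 0.005
finger_force: 0.5
{'ee_pos': array([608.67, 121.24,  93.1 ]), 'ft_force': array([-0.14, -0.22,  0.15]), 'moment': array([-0.05, -0.01,  0.03]), 'finger_gap': np.float64(0.0), 'finger_force': np.float64(0.49)}
```

```bash
python3 - <<'E'
from h import *
im=env.snapshot("wrist"); cv2.imwrite("pics/w4.png",cv2.resize(im[150:384,100:420,::-1],None,fx=2.4,fy=2.4))
S=env.state();print({k:np.round(S[k],2) for k in('ee_pos','ft_force','moment','finger_gap','finger_force')})
E
```

```text
{'ee_pos': array([608.69, 121.26,  93.09]), 'ft_force': array([-0.28, -0.31,  0.81]), 'moment': array([ 0.01,  0.03, -0.04]), 'finger_gap': np.float64(0.0), 'finger_force': np.float64(0.53)}
```

View pics/w4.png

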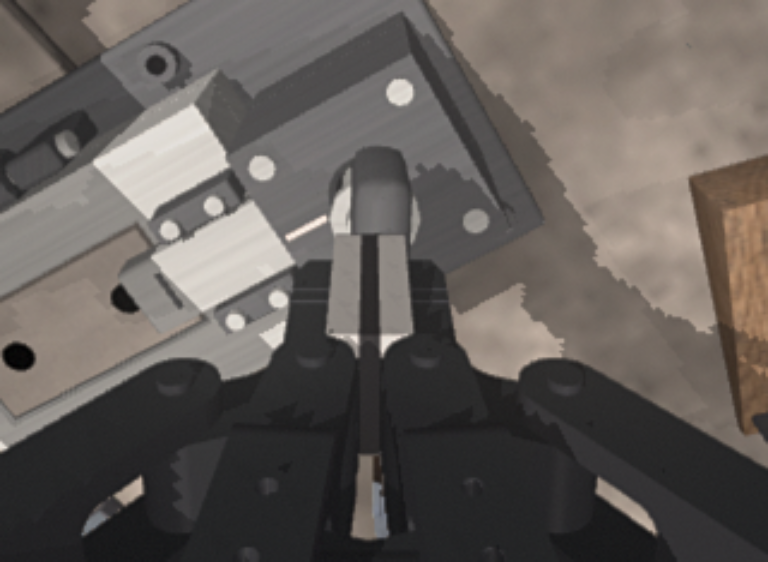

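The fingers have shut on nothing (gap 0). I'll check the height of the wing using the other cameras.

```bash
python3 - <<'E'
from h import *
cs=env.camera_info("scene")
for z in(60,70,90,108,118,130): print(z,proj(cs,[610,119,z]).round(1))
env.snapshot("scene")
for t in("key","work_block"):
  for d in env.trace(t,"scene")[:2]: print(t,d["conf"],d["rect"])
ci=np.load("ci2.npy",allow_pickle=True).item()
# wrist: lines of sight w2 lower end / w3 lower end, w3 pose from state then
S=env.state(); c4=env.camera_info("wrist"); T=rot(S["tcp_rot"])
e3=c4["eye"]+np.array([610.46,122.02,95.7])-S["ee_pos"]
c3=dict(c4,eye=e3)
for (p2,p3) in (((257,212),(254.5,299)),((257.3,161),(255.5,207))):
    A=[];B=[]
    for c,p in((ci,p2),(c3,p3)):
        d=ray(c,p,0)-c["eye"]; d/=np.linalg.norm(d); M=np.eye(3)-np.outer(d,d); A.append(M);B.append(M@c["eye"])
    print(np.linalg.solve(sum(A),sum(B)))
print(S["ee_pos"],T.apply([1,0,0]),c4["eye"]-S["ee_pos"])
E
```

```text
60 [[202.8 189.4]]
70 [[202.6 185.7]]
90 [[202.3 178.4]]
108 [[201.9 171.6]]
118 [[201.7 167.8]]
130 [[201.5 163.2]]
work_block 0.73 [183.9, 177.7, 272.7, 225.7]
work_block 0.47 [231.3, 181.6, 257.0, 192.0]
[624.8115286  110.16706076 121.41040275]
[600.01203494 130.89699634  76.54706368]
[608.68278028 121.28214693  93.04502164] [-7.83029107e-01  6.21985021e-01 -2.25566623e-04] [-63.117029    49.49171975 168.2682754 ]
```

```bash
python3 -m crank '[[[0,0,0,0,0,0,0.2],[0,0,0,0,0,0,0.2],[0,0,0,0,0,0,0.2],[0,0,0,0,0,0.05,0.2],[0,0,0,0,0,0.05,0.2],[0,0,0,0,0,0,0.2],[0,0,0,0,0,0,0.2],[0,0,0,0,0,0,0.2],[0,0,0,0,0,0,0.2]]]'; python3 - <<'E'
from h import *
ci=env.camera_info("wrist"); im=env.snapshot("wrist"); np.save("ci5.npy",ci,allow_pickle=True)
o=cv2.resize(im[100:350,130:400,::-1],None,fx=2.4,fy=2.4)
d=env.trace("key","wrist")[0]; print(d["conf"],d["rect"],box(d["pixels"],ci,118))
# predicted wing boxes for top heights
S=env.state();print(S["ee_pos"])
for top,col in((118,(0,255,0)),(108,(0,0,255))):
    u=np.array([-.779,.627,0]);v=np.array([.627,.779,0])
    for z in(top,top-26):
        q=[np.array([608.5,121.5,z])+22*a*u+6*b*v for a,b in((1,1),(1,-1),(-1,-1),(-1,1))]
        cv2.polylines(o,[((proj(ci,q)-[130,100])*2.4).round().astype(np.int32)],True,col,1)
cv2.imwrite("pics/w5.png",o)
E
```

```text
clock: 6.15
ee_pos: [607.6, 120.7, 141.4]
tcp_rot: [-0.001, 0.329, 0.944, -0.001]
ft_force: [-0.5, 0.2, 0.6]
finger_gap: 0.602
finger_force: 0.0
0.9 [238.7, 188.5, 273.1, 261.7] (array([607.1735 , 120.59126], dtype=float32), [np.float32(18.302542), np.float32(49.12005)], np.float32(141.52498))
[607.68266304 120.77389656 141.43580899]
```

View pics/w5.png

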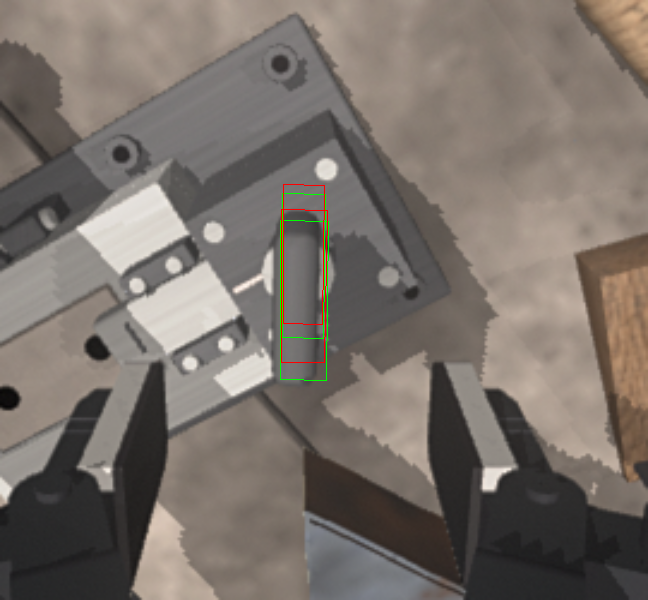

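The drawn box confirms the wing's top is near z 118. The shut tips also showed higher in the w4 picture than the reported TCP would put them, so the fingers closed just above the wing. I'll go lower and use the finger gap to feel for it.

```bash
python3 -m crank '[[[0,0,0,0,0,-0.06,0],[0,0,0,0,0,-0.05,0],[0,0,0,0,0,0,0],[0,0,0,0,0,0,0],[0,0,0,0,0,0,-0.4],[0,0,0,0,0,0,-0.8],[0,0,0,0,0,0,-0.8],[0,0,0,0,0,0,-0.8]]]'; python3 -c "
from h import *
S=env.state();print({k:np.round(S[k],2) for k in('ee_pos','ft_force','moment','finger_gap','finger_force')})
env.snapshot('wrist');d=env.trace('key','wrist');print(d and d[0]['rect'])"
```

```text
clock: 6.92
ee_pos: [609.8, 121.9, 89.8]
tcp_rot: [0.001, 0.329, 0.944, 0.001]
ft_force: [0.2, 0.6, 2.5]
finger_gap: 0.109
finger_force: 47.5
{'ee_pos': array([609.83, 121.91,  89.83]), 'ft_force': array([0.23, 0.63, 2.49]), 'moment': array([0.01, 0.04, 0.04]), 'finger_gap': np.float64(0.11), 'finger_force': np.float64(47.46)}
[233.0, 211.7, 273.9, 310.1]
```

```bash
python3 -m crank '[[[0,0,0,0,0,0,0],[0,0,0,0,0,0,0],[0,0,0,0,0,-0.024,0],[0,0,0,0,0,0,0],[0,0,0,0,0,0,0]]]'; python3 -m crank '[[[0,0,0,0,0,0,-0.8],[0,0,0,0,0,0,-0.8],[0,0,0,0,0,0,-0.8],[0,0,0,0,0,0,-0.8]]]'; python3 -c "
from h import *
S=env.state();print({k:np.round(S[k],2) for k in('ee_pos','ft_force','moment','finger_gap','finger_force')})"
```

```text
clock: 7.43
ee_pos: [607.1, 120.5, 73.9]
tcp_rot: [-0.002, 0.329, 0.944, -0.001]
ft_force: [-0.0, 0.8, 1.0]
finger_gap: 0.5
finger_force: 0.0
clock: 7.77
ee_pos: [608.6, 121.3, 76.1]
tcp_rot: [0.0, 0.329, 0.944, 0.0]
ft_force: [0.0, 0.9, 0.3]
finger_gap: 0.122
finger_force: 59.9
{'ee_pos': array([608.59, 121.3 ,  76.11]), 'ft_force': array([0.03, 0.93, 0.27]), 'moment': array([0.01, 0.09, 0.05]), 'finger_gap': np.float64(0.12), 'finger_force': np.float64(59.93)}
```

```bash
python3 -m crank '[[[0,0,-0.08,0,0,-0.004,-0.8],[0,0,-0.08,0,0,-0.002,-0.8],[0,0,-0.08,0,0,0,-0.8],[0,0,-0.08,0,0,0,-0.8],[0,0,-0.08,0,0,0,-0.8],[0,0,-0.08,0,0,0,-0.8],[0,0,-0.08,0,0,0,-0.8],[0,0,0,0,0,0,-0.8]]]'; python3 -c "
from h import *
S=env.state();print({k:np.round(S[k],2) for k in('ee_pos','ft_force','moment','finger_gap')},rot(S['tcp_rot']).as_euler('ZYX',degrees=True))"
```

```text
clock: 8.43
ee_pos: [609.5, 122.1, 73.9]
tcp_rot: [0.001, 0.528, 0.849, 0.001]
ft_force: [0.4, 1.4, 1.6]
finger_gap: 0.12
finger_force: 60.0
{'ee_pos': array([609.51, 122.08,  73.88]), 'ft_force': array([0.39, 1.45, 1.56]), 'moment': array([ 0.21, -0.16,  0.01]), 'finger_gap': np.float64(0.12)} [1.16301281e+02 1.38201781e-02 1.79832879e+02]
```

```bash
python3 -m crank '[[[0,0,-0.08,0,0,-0.004,-0.8],[0,0,-0.08,0,0,-0.004,-0.8],[0,0,0,0,0,0,-0.8]]]'; python3 -c "
from h import *
S=env.state();print({k:np.round(S[k],2) for k in('ee_pos','ft_force','moment','finger_gap')},rot(S['tcp_rot']).as_euler('ZYX',degrees=True))"
```

```text
clock: 8.68
ee_pos: [609.7, 121.5, 69.0]
tcp_rot: [0.001, 0.58, 0.815, 0.001]
ft_force: [2.5, 0.3, -2.0]
finger_gap: 0.12
finger_force: 59.7
{'ee_pos': array([609.67, 121.54,  68.96]), 'ft_force': array([ 2.54,  0.28, -2.03]), 'moment': array([ 0.27, -0.69, -0.03]), 'finger_gap': np.float64(0.12)} [1.09168474e+02 1.27558936e-02 1.79851346e+02]
```

```bash
python3 -m crank '[[[0,0,0,0,0,-0.002,-0.8],[0,0,0,0,0,0,-0.8],[0,0,0,0,0,0,-0.8]]]'; python3 -c "
from h import *
S=env.state();print({k:np.round(S[k],2) for k in('ee_pos','ft_force','moment','finger_gap')},rot(S['tcp_rot']).as_euler('ZYX',degrees=True))
c=env.camera_info('top');env.snapshot('scene')
d=env.trace('key','scene');print(d and (d[0]['conf'],d[0]['rect']))"
```

```text
clock: 8.93
ee_pos: [609.6, 121.5, 68.2]
tcp_rot: [0.001, 0.579, 0.815, 0.001]
ft_force: [2.8, 0.7, 0.4]
finger_gap: 0.124
finger_force: 59.8
{'ee_pos': array([609.63, 121.49,  68.21]), 'ft_force': array([2.81, 0.73, 0.39]), 'moment': array([ 0.28, -0.89,  0.05]), 'finger_gap': np.float64(0.12)} [1.09209903e+02 3.27895383e-04 1.79859473e+02]
(0.49, [194.3, 172.6, 204.0, 185.0])
```

```bash
python3 -m crank '[[[0,0,0,0,0,-0.004,-0.8],[0,0,0,0,0,0,-0.8],[0,0,0,0,0,0,-0.8]]]'; python3 -m crank '[[[0,0,0,0,0,-0.004,-0.8],[0,0,0,0,0,0,-0.8],[0,0,0,0,0,0,-0.8]]]'
```

```text
clock: 9.28
ee_pos: [609.5, 121.6, 66.3]
tcp_rot: [0.001, 0.58, 0.815, 0.001]
ft_force: [4.9, 2.3, 0.6]
finger_gap: 0.12
finger_force: 59.9
clock: 9.53
ee_pos: [609.7, 121.6, 66.1]
tcp_rot: [0.001, 0.58, 0.815, 0.001]
ft_force: [2.0, 0.7, 7.8]
finger_gap: 0.125
finger_force: 61.0
```

```bash
for i in 1 2; do python3 -m crank '[[[0,0,-0.1,0,0,0,-0.8],[0,0,-0.05,0,0,0,-0.8],[0,0,0,0,0,0,-0.8]]]'; python3 -c "
from h import *
S=env.state();print(S['moment'].round(2),S['ee_pos'].round(1),rot(S['tcp_rot']).as_euler('ZYX',degrees=True)[0])"; done
```

```text
clock: 9.78
ee_pos: [609.9, 121.8, 66.2]
tcp_rot: [0.001, 0.627, 0.779, 0.001]
ft_force: [3.0, 0.1, 7.4]
finger_gap: 0.124
finger_force: 60.9
[ 0.19 -0.74 -0.02] [609.9 121.8  66.2] 102.32250427972077
clock: 10.03
ee_pos: [610.2, 121.8, 66.1]
tcp_rot: [0.001, 0.672, 0.741, 0.002]
ft_force: [2.8, 0.5, 7.5]
finger_gap: 0.121
finger_force: 60.8
[ 0.2  -0.84  0.05] [610.2 121.8  66.1] 95.57122962354796
```

```bash
for i in 1; do python3 -m crank '[[[0,0,-0.08,0,0,-0.002,-0.8],[0,0,-0.05,0,0,0,-0.8],[0,0,0,0,0,0,-0.8]]]'; python3 -m crank '[[[0,0,-0.08,0,0,0,-0.8],[0,0,-0.05,0,0,0,-0.8],[0,0,0,0,0,0,-0.8]]]'; python3 -c "
from h import *
S=env.state();print(S['moment'].round(2),S['ee_pos'].round(1),rot(S['tcp_rot']).as_euler('ZYX',degrees=True)[0])"; done
```

```text
clock: 10.28
ee_pos: [610.5, 121.9, 66.1]
tcp_rot: [0.002, 0.709, 0.705, 0.002]
ft_force: [2.1, 0.5, 10.5]
finger_gap: 0.127
finger_force: 61.3
clock: 10.53
ee_pos: [611.0, 121.7, 66.1]
tcp_rot: [0.002, 0.744, 0.668, 0.003]
ft_force: [2.9, 0.7, 9.3]
finger_gap: 0.121
finger_force: 61.2
[ 0.16 -0.83  0.05] [611.  121.7  66.1] 83.88004505279089
```

```bash
for i in 1; do python3 -m crank '[[[0,0,-0.08,0,0,-0.001,-0.8],[0,0,-0.05,0,0,0,-0.8],[0,0,0,0,0,0,-0.8]]]'; python3 -m crank '[[[0,0,-0.08,0,0,0,-0.8],[0,0,-0.05,0,0,0,-0.8],[0,0,0,0,0,0,-0.8]]]'; python3 -c "
from h import *
S=env.state();print(S['moment'].round(2),S['ee_pos'].round(1),rot(S['tcp_rot']).as_euler('ZYX',degrees=True)[0])"; done
```

```text
clock: 10.78
ee_pos: [611.3, 121.8, 66.1]
tcp_rot: [0.002, 0.777, 0.63, 0.003]
ft_force: [2.9, 1.3, 10.2]
finger_gap: 0.122
finger_force: 61.5
clock: 11.03
ee_pos: [611.6, 121.7, 66.1]
tcp_rot: [0.002, 0.808, 0.59, 0.003]
ft_force: [3.1, 0.8, 10.7]
finger_gap: 0.125
finger_force: 61.7
[-0.03 -0.89  0.52] [611.6 121.7  66.1] 72.28523084829577
```

```bash
python3 - <<'E'
from h import *
ci=env.camera_info("wrist"); im=env.snapshot("wrist"); S=env.state(); T=rot(S["tcp_rot"]); u=T.apply([1,0,0]);v=T.apply([0,1,0])
o=cv2.resize(im[100:350,100:400,::-1],None,fx=2.4,fy=2.4)
d=env.trace("key","wrist"); print(d and (d[0]["conf"],d[0]["rect"]))
for top,col in((118,(0,255,0)),(108,(0,0,255))):
    q=[np.array([*S["ee_pos"][:2],top])+22*a*u+6*b*v for a,b in((1,1),(1,-1),(-1,-1),(-1,1))]
    cv2.polylines(o,[((proj(ci,q)-[100,100])*2.4).round().astype(np.int32)],True,col,1)
cv2.imwrite("pics/w6.png",o); print(S["ft_force"],S["moment"],S["joint_pos"])
E
```

```text
(0.69, [235.8, 225.0, 270.3, 328.9])
[ 4.00810163  1.13240338 11.50162217] [-0.06785535 -0.91803594  0.48497867] [-0.01445611  0.5817934  -0.31674497  1.48837359  0.19578399  1.09514494
 -0.67917488]
```

View pics/w6.png

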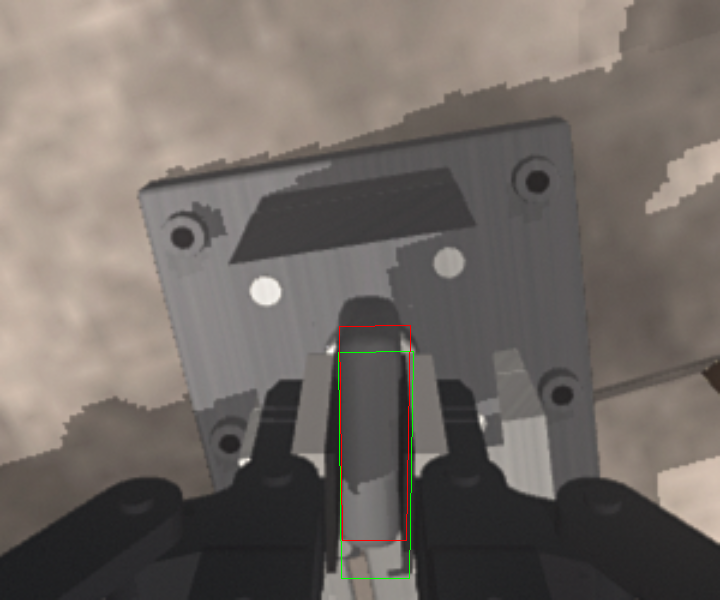

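The wing end at (372,545) matches the red box for top z 108, so the key looks home. The torque reading should confirm that, so I'll turn it back anticlockwise in steps.

```bash
cat > st.py <<'E'
from h import *
S=env.state();print("M",S['moment'].round(2),S['ee_pos'].round(1),rot(S['tcp_rot']).as_euler('ZYX',degrees=True).round(1))
E
python3 -m crank '[[[0,0,0.1,0,0,0,-0.8],[0,0,0.05,0,0,0,-0.8],[0,0,0,0,0,0,-0.8]]]' |sed -n 4p; python3 st.py;python3 -m crank '[[[0,0,0.1,0,0,0,-0.8],[0,0,0.05,0,0,0,-0.8],[0,0,0,0,0,0,-0.8]]]' |sed -n 4p; python3 st.py;python3 -m crank '[[[0,0,0.1,0,0,0,-0.8],[0,0,0.05,0,0,0,-0.8],[0,0,0,0,0,0,-0.8]]]'|sed -n 4p; python3 st.py
```

```text
ft_force: [2.4, 0.0, 11.1]
M [ 0.1  -0.74  0.08] [611.2 121.8  66.1] [ 7.910e+01 -1.000e-01  1.796e+02]
ft_force: [2.3, 0.7, 11.7]
M [ 0.08 -0.59 -0.04] [610.9 121.8  66.1] [ 8.580e+01 -1.000e-01  1.797e+02]
ft_force: [1.2, 0.1, 12.4]
M [ 0.05 -0.39  0.02] [610.5 121.8  66.1] [ 92.6  -0.  179.7]
```

```bash
for i in 1; do python3 -m crank '[[[0,0,0.1,0,0,0,-0.8],[0,0,0.05,0,0,0,-0.8],[0,0,0,0,0,0,-0.8]]]' |sed -n 4p; python3 st.py;python3 -m crank '[[[0,0,0.1,0,0,0,-0.8],[0,0,0.05,0,0,0,-0.8],[0,0,0,0,0,0,-0.8]]]' |sed -n 4p; python3 st.py;python3 -m crank '[[[0,0,0.1,0,0,0,-0.8],[0,0,0.05,0,0,0,-0.8],[0,0,0,0,0,0,-0.8]]]'|sed -n 4p; python3 st.py;done
```

```text
ft_force: [1.6, 0.3, 13.2]
M [ 0.04 -0.21  0.04] [610.1 121.8  66.1] [ 99.3  -0.  179.8]
ft_force: [-0.0, 0.3, 13.0]
M [-0.03 -0.12 -0.03] [609.8 121.8  66.1] [106.1   0.  179.8]
ft_force: [0.5, 0.6, 13.4]
M [ 0.05 -0.12 -0.1 ] [609.8 121.9  66. ] [112.8   0.  179.8]
```

```bash
python3 - <<'E'
from h import *
c5=np.load("ci5.npy",allow_pickle=True).item()
# w6 camera: rebuild from tool pose at that time
S=env.state();c=env.camera_info("wrist");T=rot(S["tcp_rot"])
T6=R.from_euler("ZYX",[72.3,0,179.6],degrees=True)
c6=dict(c,eye=T6.apply(T.inv().apply(c["eye"]-S["ee_pos"]))+[611.6,121.7,66.1])
q=(T6*T.inv()*rot(c["orientation"])).as_quat(); c6["orientation"]=np.r_[q[3],q[:3]]
for nm,cc,yaw,rows,col in(("w5",c5,141.4,(258,187.5),254),("w6",c6,72.3,(327.5,223),254)):
    u=np.array([np.cos(np.radians(yaw)),np.sin(np.radians(yaw))])
    for B in((610.8,119.4),(608.5,121.5)):
        for row,s in zip(rows,(-1,1)):
            zs=np.arange(70,135,1); al=[(ray(cc,(col,row),z)[:2]-B)@u for z in zs]
            print(nm,B,"end",s,"z where along=%d*22:"%s,zs[np.argmin(np.abs(np.array(al)-22*s))], "along at118,108,92,82",np.round([(ray(cc,(col,row),z)[:2]-B)@u for z in(118,108,92,82)],1))
E
```

```text
w5 (610.8, 119.4) end -1 z where along=-1*22: 112 along at118,108,92,82 [-18.8 -24.2 -32.7 -38. ]
w5 (610.8, 119.4) end 1 z where along=1*22: 98 along at118,108,92,82 [27.8 24.9 20.3 17.4]
w5 (608.5, 121.5) end -1 z where along=-1*22: 118 along at118,108,92,82 [-22.  -27.3 -35.8 -41.1]
w5 (608.5, 121.5) end 1 z where along=1*22: 109 along at118,108,92,82 [24.7 21.8 17.2 14.3]
w6 (610.8, 119.4) end -1 z where along=-1*22: 106 along at118,108,92,82 [-12.2 -20.3 -33.3 -41.4]
w6 (610.8, 119.4) end 1 z where along=1*22: 87 along at118,108,92,82 [34.7 30.6 24.1 20. ]
w6 (608.5, 121.5) end -1 z where along=-1*22: 108 along at118,108,92,82 [-13.5 -21.6 -34.6 -42.7]
w6 (608.5, 121.5) end 1 z where along=1*22: 90 along at118,108,92,82 [33.4 29.3 22.8 18.7]
```

```bash
for i in 1; do python3 -m crank '[[[0,0,0.1,0,0,0,-0.8],[0,0,0.05,0,0,0,-0.8],[0,0,0,0,0,0,-0.8]]]' |sed -n 4p; python3 st.py;python3 -m crank '[[[0,0,0.1,0,0,0,-0.8],[0,0,0.05,0,0,0,-0.8],[0,0,0,0,0,0,-0.8]]]' |sed -n 4p; python3 st.py;python3 -m crank '[[[0,0,0.1,0,0,0,-0.8],[0,0,0.05,0,0,0,-0.8],[0,0,0,0,0,0,-0.8]]]'|sed -n 4p; python3 st.py;done
```

```text
ft_force: [-0.2, -0.9, 13.8]
M [-0.02  0.02 -0.21] [609.6 121.7  66.1] [1.195e+02 1.000e-01 1.798e+02]
ft_force: [-1.0, -0.0, 14.8]
M [-0.13  0.25 -0.25] [609.3 121.6  66. ] [1.263e+02 1.000e-01 1.799e+02]
ft_force: [-0.7, -0.9, 14.6]
M [-0.03  0.24 -0.25] [609.2 121.4  66.1] [1.330e+02 1.000e-01 1.799e+02]
```

The torque has settled at the core's 0.2 to 0.25 N·m, so the key is home and driving the core. I'll keep turning to the stop.

```bash
python3 -m crank '[[[0,0,0.1,0,0,0,-0.8],[0,0,0.1,0,0,0,-0.8],[0,0,0.1,0,0,0,-0.8],[0,0,0,0,0,0,-0.8]]]' |sed -n 4p; python3 st.py;python3 -m crank '[[[0,0,0.1,0,0,0,-0.8],[0,0,0.1,0,0,0,-0.8],[0,0,0.05,0,0,0,-0.8],[0,0,0,0,0,0,-0.8]]]' |sed -n 4p; python3 st.py;python3 -m crank '[[[0,0,0.1,0,0,0,-0.8],[0,0,0.05,0,0,0,-0.8],[0,0,0,0,0,0,-0.8]]]'|sed -n 4p; python3 st.py
```

```text
ft_force: [-1.0, -1.1, 15.3]
M [-0.29  0.34 -0.23] [608.9 120.9  66.1] [1.466e+02 1.000e-01 1.800e+02]
ft_force: [-2.7, -1.5, 15.2]
M [-0.44  0.49 -0.26] [608.7 120.5  66.1] [ 1.577e+02  1.000e-01 -1.799e+02]
ft_force: [-2.0, -2.2, 16.2]
M [-0.54  0.5  -0.3 ] [608.7 120.3  66.1] [ 1.645e+02  1.000e-01 -1.799e+02]
```

```bash
python3 -m crank '[[[0,0,0.1,0,0,0,-0.8],[0,0,0.04,0,0,0,-0.8],[0,0,0,0,0,0,-0.8]]]' |sed -n 4p; python3 st.py;python3 -m crank '[[[0,0,0.08,0,0,0,-0.8],[0,0,0.03,0,0,0,-0.8],[0,0,0,0,0,0,-0.8]]]'; python3 st.py
```

```text
ft_force: [-2.2, -1.8, 17.4]
M [-0.61  0.55 -0.24] [608.7 120.   66.1] [ 1.708e+02  1.000e-01 -1.799e+02]
clock: 14.8
ee_pos: [608.7, 119.7, 66.1]
tcp_rot: [0.001, 0.038, 0.999, -0.002]
ft_force: [-1.9, -2.1, 17.6]
finger_gap: 0.123
finger_force: 62.3
M [-0.61  0.5  -0.31] [608.7 119.7  66.1] [ 1.757e+02  1.000e-01 -1.798e+02]
```

```bash
python3 -m crank '[[[0,0,0.08,0,0,0,-0.8],[0,0,0.04,0,0,0,-0.8],[0,0,0,0,0,0,-0.8]]]' |sed -n 4p; python3 st.py;python3 - <<'E'
from h import *
ci=env.camera_info("top");env.snapshot("top")
for t in("tongue","work_block"):
  for d in env.trace(t,"top")[:2]:
    b=box(d["pixels"],ci,63 if t=="tongue" else 52); print(t,d["conf"],d["rect"],b)
E
```

```text
ft_force: [-1.3, -2.7, 15.5]
M [-0.69  0.48 -0.51] [608.9 119.4  66. ] [-1.790e+02  1.000e-01 -1.798e+02]
```

```bash
python3 -m crank '[[[0,0,-0.06,0,0,0.004,-0.8],[0,0,0,0,0,0.002,-0.8],[0,0,0,0,0,0,-0.8]]]' |sed -n 2,4p; python3 st.py
```

```text
ee_pos: [608.6, 119.4, 66.1]
tcp_rot: [0.0, 0.014, 1.0, -0.001]
ft_force: [0.8, -2.3, 7.0]
M [-0.66 -0.25 -0.35] [608.6 119.4  66.1] [ 178.4    0.  -179.8]
```

```bash
python3 -m crank '[[[0,0,0,0,0,0.004,-0.8],[0,0,0,0,0,0,-0.8],[0,0,0,0,0,0,-0.3],[0,0,0,0,0,0,-0.3],[0,0,0,0,0,0,-0.3],[0,0,0,0,0,0.06,-0.3],[0,0,0,0,0,0.08,-0.3],[0,0,0,0,0,0.08,-0.3],[0,0,0,0,0,0,-0.3],[0,0,0,0,0,0,-0.3]]]'; python3 -m crank '[[[0,0,0,0,0,0,-0.3],[0,0,0,0,0,0,-0.3]]]'|sed -n 2p; python3 - <<'E'
from h import *
ci=env.camera_info("wrist"); im=env.snapshot("wrist"); np.save("ci7.npy",ci,allow_pickle=True)
cv2.imwrite("pics/w7.png",cv2.resize(im[:,:,::-1],None,fx=1.5,fy=1.5))
for t,z in(("key",108),("work_block",52),("tongue",63),("lever_pad",58)):
  for d in env.trace(t,"wrist")[:1]: print(t,d["conf"],d["rect"],box(d["pixels"],ci,z))
S=env.state();print(S["ee_pos"])
E
```

```text
clock: 16.28
ee_pos: [609.4, 123.4, 180.6]
tcp_rot: [0.002, 0.013, 1.0, 0.001]
ft_force: [0.7, 0.3, -0.6]
finger_gap: 0.351
finger_force: 0.0
ee_pos: [607.1, 120.9, 175.4]
key 0.7 [239.0, 177.2, 265.5, 234.4] (array([607.4642 , 119.12344], dtype=float32), [np.float32(17.982895), np.float32(45.97694)], np.float32(174.79327))
work_block 0.72 [98.6, 150.3, 179.0, 196.9] (array([594.75696 ,  18.975842], dtype=float32), [np.float32(35.826126), np.float32(70.76802)], np.float32(81.456604))
tongue 0.91 [182.9, 172.4, 222.8, 201.6] (array([603.2547  ,  75.553246], dtype=float32), [np.float32(22.78092), np.float32(32.874825)], np.float32(81.49089))
lever_pad 0.83 [116.7, 7.9, 164.9, 129.0] (array([511.1153  ,  33.009846], dtype=float32), [np.float32(34.250088), np.float32(87.700066)], np.float32(173.65996))
[607.91422393 120.99682296 176.17350263]
```

View pics/w7.png

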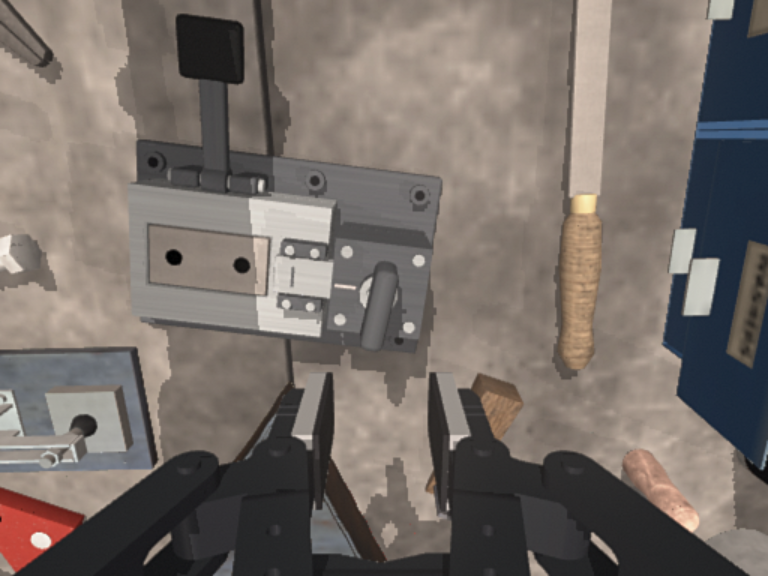

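The picture shows the tongue at (304,277) clear of the block at (208,258), and the key at (378,305). Next I'll go to the lever pad with the fingers shut, turning to yaw 81.5 on the way.

```bash
python3 -m crank '[[[0,0,-0.153,-0.018,-0.012,0,-0.5],[0,0,-0.153,-0.018,-0.012,0,-1],[0,0,-0.153,-0.018,-0.012,-0.007,-1],[0,0,-0.153,-0.018,-0.012,-0.007,-1],[0,0,-0.153,-0.018,-0.012,-0.007,-1],[0,0,-0.153,-0.018,-0.012,-0.007,-1],[0,0,-0.153,-0.018,-0.012,-0.007,-1],[0,0,-0.153,-0.018,-0.012,-0.007,-1],[0,0,-0.153,-0.018,-0.012,-0.007,-1],[0,0,-0.153,-0.018,-0.012,-0.007,-1]]]' >/dev/null; python3 -m crank '[[[0,0,-0.153,-0.018,-0.012,-0.014,-1],[0,0,-0.153,-0.018,-0.012,-0.014,-1],[0,0,-0.153,-0.018,-0.012,-0.014,-1],[0,0,-0.153,-0.018,-0.012,-0.014,-1],[0,0,0,0,0,0,-1],[0,0,0,0,0,0,-1],[0,0,0,0,0,0,-1]]]'; python3 - <<'E'
from h import *
ci=env.camera_info("wrist");env.snapshot("wrist")
for d in env.trace("lever_pad","wrist")[:2]: print(d["conf"],d["rect"],box(d["pixels"],ci,58))
S=env.state();T=rot(S["tcp_rot"]);print(S["ee_pos"],T.as_euler("ZYX",degrees=True))
E
```

```text
clock: 18.12
ee_pos: [483.4, 37.9, 121.8]
tcp_rot: [0.0, 0.753, 0.658, 0.001]
ft_force: [1.5, 0.1, -0.1]
finger_gap: -0.001
finger_force: 0.0
0.71 [234.7, 181.2, 350.5, 229.6] (array([510.0711  ,  32.244717], dtype=float32), [np.float32(34.8409), np.float32(84.838326)], np.float32(172.14156))
[483.60567449  38.05041068 121.93304292] [ 8.21849099e+01 -5.93574600e-02  1.79915777e+02]
```

```bash
python3 -m crank '[[[0,0,0,-0.002,-0.002,-0.06,-1],[0,0,0,0,0,-0.05,-1],[0,0,0,0,0,0,-1],[0,0,0,0,0,0,-1]]]' |sed -n 2,4p; python3 -m crank '[[[0,0,0,0,0,-0.02,-1],[0,0,0,0,0,0,-1],[0,0,0,0,0,0,-1]]]' |sed -n 2,4p;  python3 -m crank '[[[0,0,0,0,0,-0.02,-1],[0,0,0,0,0,0,-1],[0,0,0,0,0,0,-1]]]' |sed -n 2,4p
```

```text
ee_pos: [480.8, 36.6, 65.8]
tcp_rot: [-0.001, 0.754, 0.657, -0.001]
ft_force: [-0.4, -0.4, 0.9]
ee_pos: [482.2, 36.4, 57.0]
tcp_rot: [0.0, 0.754, 0.657, 0.0]
ft_force: [0.1, 0.1, 0.2]
ee_pos: [481.1, 36.1, 46.0]
tcp_rot: [-0.0, 0.754, 0.656, -0.0]
ft_force: [-0.9, -0.1, 0.4]
```

```bash
for i in 1; do python3 -m crank '[[[0,0,0,0,0,-0.02,-1],[0,0,0,0,0,0,-1],[0,0,0,0,0,0,-1]]]' |sed -n 2,4p; python3 -m crank '[[[0,0,0,0,0,-0.02,-1],[0,0,0,0,0,0,-1],[0,0,0,0,0,0,-1]]]' |sed -n 2,4p;  python3 -m crank '[[[0,0,0,0,0,-0.016,-1],[0,0,0,0,0,0,-1],[0,0,0,0,0,0,-1]]]' |sed -n 2,4p; done
```

```text
ee_pos: [480.8, 36.1, 35.7]
tcp_rot: [-0.0, 0.754, 0.656, -0.001]
ft_force: [0.3, -0.0, 0.1]
ee_pos: [481.6, 36.3, 26.2]
tcp_rot: [-0.0, 0.754, 0.656, 0.0]
ft_force: [0.7, -0.2, 0.3]
ee_pos: [481.4, 36.2, 18.2]
tcp_rot: [-0.0, 0.754, 0.656, -0.0]
ft_force: [-0.2, 0.5, -0.4]
```

```bash
python3 - <<'E'
from h import *
ci=env.camera_info("wrist")
for cam,ref in(("wrist",0),("scene",0),("top",0)):
    env.snapshot(cam);c=env.camera_info(cam)
    for t in("lever_pad","work_block"):
        for d in env.trace(t,cam)[:2]: print(cam,t,round(d["conf"],2),d["rect"],box(d["pixels"],c,58 if t[0]=="l" else 52))
    print(cam,"pad 58/29 proj",proj(c,[[481,36,58],[481,36,29]]).round(), "tcp",proj(c,env.state()["ee_pos"]).round(), "blk 52/67",proj(c,[[595,19,52],[595,19,67]]).round(1))
print(env.state()["ft_force"],env.state()["tau"])
E
```

```text
wrist lever_pad 0.72 [222.5, 227.3, 418.1, 284.7] (array([509.79773,  43.73379], dtype=float32), [np.float32(20.9664), np.float32(83.93942)], np.float32(164.57935))
wrist work_block 0.57 [454.1, 199.2, 512.0, 349.6] (array([582.99365 ,  15.661724], dtype=float32), [np.float32(27.420742), np.float32(82.52605)], np.float32(95.372314))
wrist pad 58/29 proj [[254. 281.]
 [254. 250.]] tcp [[255. 241.]] blk 52/67 [[507.7 275.2]
 [533.9 294.4]]
scene lever_pad 0.63 [145.5, 212.3, 192.0, 268.8] (array([445.643  , 275.18402], dtype=float32), [np.float32(22.629522), np.float32(227.84406)], np.float32(179.95865))
scene lever_pad 0.45 [244.5, 195.0, 266.1, 217.1] (array([486.19965,  48.75598], dtype=float32), [np.float32(35.09542), np.float32(105.11061)], np.float32(171.32661))
scene work_block 0.44 [227.3, 179.3, 249.1, 189.3] (array([605.6765  ,  24.549088], dtype=float32), [np.float32(46.599632), np.float32(55.910877)], np.float32(81.068054))
scene work_block 0.25 [243.1, 193.9, 264.2, 216.0] (array([494.724  ,  46.34173], dtype=float32), [np.float32(34.539116), np.float32(105.31123)], np.float32(176.0166))
scene pad 58/29 proj [[259. 205.]
 [259. 216.]] tcp [[259. 219.]] blk 52/67 [[241.8 185.5]
 [241.8 180.2]]
top work_block 0.58 [257.1, 127.4, 279.3, 138.9] (array([607.4604  ,  27.216457], dtype=float32), [np.float32(27.368784), np.float32(46.663082)], np.float32(89.95008))
top pad 58/29 proj [[266. 185.]
 [266. 186.]] tcp [[266. 186.]] blk 52/67 [[272.9 138.5]
 [273.1 137.2]]
[0.74252991 0.21972392 0.09912559] [ 3.62436156e-03 -3.49119043e+01 -3.77314076e+00 -1.75111073e+01
  9.91299574e-03  2.13172883e-03  1.37426118e-04]
```

```bash
for i in 1; do python3 -m crank '[[[0,0,0,0,0,-0.01,-1],[0,0,0,0,0,0,-1],[0,0,0,0,0,0,-1]]]' |sed -n 2,4p; python3 -m crank '[[[0,0,0,0,0,-0.01,-1],[0,0,0,0,0,0,-1],[0,0,0,0,0,0,-1]]]' |sed -n 2,4p; python3 - <<'E'
from h import *
env.snapshot("scene")
for t in("lever_pad","work_block"):
    for d in env.trace(t,"scene")[:3]: print(t,round(d["conf"],2),d["rect"])
E
done
```

```text
ee_pos: [481.7, 36.2, 13.5]
tcp_rot: [0.0, 0.754, 0.656, 0.0]
ft_force: [-0.4, -0.0, 2.3]
ee_pos: [481.8, 36.2, 8.6]
tcp_rot: [0.0, 0.754, 0.656, 0.0]
ft_force: [-1.5, 0.3, 2.5]
lever_pad 0.66 [245.2, 193.4, 267.7, 220.5]
work_block 0.65 [226.3, 177.9, 246.8, 189.5]
work_block 0.37 [178.7, 181.0, 270.1, 224.8]
```

```bash
python3 -m crank '[[[0,0,0,0,0,-0.008,-1],[0,0,0,0,0,0,-1],[0,0,0,0,0,0,-1]]]' |sed -n 2,4p; python3 -m crank '[[[0,0,0,0,0,-0.006,-1],[0,0,0,0,0,0,-1],[0,0,0,0,0,0,-1]]]' |sed -n 2,4p
```

```text
ee_pos: [482.2, 36.1, 5.8]
tcp_rot: [0.001, 0.754, 0.656, 0.0]
ft_force: [-3.4, -0.4, 12.5]
ee_pos: [482.5, 36.1, 5.3]
tcp_rot: [0.001, 0.754, 0.656, -0.0]
ft_force: [-9.1, -2.4, 30.8]
```

```bash
python3 -m crank '[[[0,0,0,0,0,0.06,-1],[0,0,0,0,0,0.08,0.2],[0,0,0,0,0,0.08,0.2],[0,0,0,0.075,-0.011,0.03,0.2],[0,0,0,0.075,-0.011,0,0.2],[0,0,0,0.075,-0.011,0,0.2],[0,0,0,0,0,0,0.2],[0,0,0,0,0,0,0.2],[0,0,0,0,0,0,0.2],[0,0,0,0,0,0,0.2]]]';python3 - <<'E'
from h import *
ci=env.camera_info("wrist");env.snapshot("wrist")
for t,z in(("work_block",67),("key",108),("tongue",63)):
  for d in env.trace(t,"wrist")[:1]: print(t,d["conf"],d["rect"],box(d["pixels"],ci,z))
S=env.state();print(S["ee_pos"],rot(S["tcp_rot"]).as_euler("ZYX",degrees=True))
c=env.camera_info("scene");env.snapshot("scene")
for d in env.trace("work_block","scene")[:2]+env.trace("lever_pad","scene")[:2]: print(d["conf"],d["rect"])
E
```

```text
clock: 22.23
ee_pos: [592.6, 20.5, 126.0]
tcp_rot: [-0.001, 0.754, 0.657, -0.001]
ft_force: [-0.1, 0.4, 0.3]
finger_gap: 0.603
finger_force: 0.0
work_block 0.57 [233.5, 154.1, 288.1, 249.8] (array([596.04663,  20.64267], dtype=float32), [np.float32(35.067696), np.float32(73.25796)], np.float32(81.08359))
key 0.96 [222.0, 30.9, 308.5, 70.9] (array([610.73004, 116.25155], dtype=float32), [np.float32(18.42663), np.float32(42.80139)], np.float32(167.7434))
tongue 0.72 [244.7, 102.7, 280.7, 152.5] (array([603.9546 ,  76.25331], dtype=float32), [np.float32(22.740414), np.float32(34.495308)], np.float32(79.87098))
[593.37510284  19.98695906 126.87552637] [8.20932027e+01 1.92937691e-02 1.79972954e+02]
0.79 [225.0, 177.5, 257.7, 189.8]
0.71 [244.0, 195.0, 267.0, 221.7]
0.29 [225.4, 175.1, 257.6, 192.8]
```

```bash
python3 -m crank '[[[0,0,0,0.004,-0.002,-0.07,0.2],[0,0,0,0,0,-0.07,0.2],[0,0,0,0,0,-0.04,0.2],[0,0,0,0,0,0,0.2],[0,0,0,0,0,0,0.2],[0,0,0,0,0,0,0.2]]]'|sed -n 2,4p;python3 -m crank '[[[0,0,0,0,0,-0.008,0.2],[0,0,0,0,0,0,0.2],[0,0,0,0,0,0,0.2]]]'|sed -n 2,4p
```

```text
ee_pos: [597.5, 19.1, 38.1]
tcp_rot: [0.001, 0.754, 0.656, 0.001]
ft_force: [0.3, 0.1, 0.5]
ee_pos: [596.9, 18.8, 33.5]
tcp_rot: [0.001, 0.754, 0.656, 0.001]
ft_force: [-0.1, -0.1, -0.0]
```

```bash
python3 -m crank '[[[0,0,0,0,0,-0.012,0.2],[0,0,0,0,0,0,0.2],[0,0,0,0,0,0,0.2],[0,0,0,0,0,0,0.2]]]'|sed -n 2,4p;python3 -m crank '[[[0,0,0,0,0,0,-1],[0,0,0,0,0,0,-1],[0,0,0,0,0,0,-1],[0,0,0,0,0,0,-1],[0,0,0,0,0,0,-1]]]'; python3 st.py
```

```text
ee_pos: [595.9, 18.7, 26.2]
tcp_rot: [-0.0, 0.754, 0.656, -0.0]
ft_force: [0.6, 1.0, -0.3]
clock: 24.08
ee_pos: [596.3, 18.8, 26.7]
tcp_rot: [0.0, 0.754, 0.656, 0.0]
ft_force: [-1.1, -0.7, 0.9]
finger_gap: 0.388
finger_force: 60.5
M [ 0.03 -0.06  0.02] [596.3  18.8  26.7] [ 82.1  -0.  180. ]
```

```bash
python3 -m crank '[[[0,0,0,0,0,0.015,-1],[0,0,0,0,0,0.03,-1],[0,0,0,0,0,0.04,-1],[0,0,0,0,0,0.04,-1],[0,0,0,0,0,0.04,-1],[0,0,0,0,0,0,-1]]]'; python3 -m crank '[[[0,0,0,-0.02,0.02,0,-1],[0,0,0,-0.04,0.038,0,-1],[0,0,0,-0.05,0.048,0,-1],[0,0,0,-0.05,0.048,0,-1],[0,0,0,-0.05,0.048,0,-1],[0,0,0,-0.03,0.03,0,-1],[0,0,0,-0.012,0.01,0,-1],[0,0,0,0,0,0,-1],[0,0,0,0,0,0,-1],[0,0,0,0,0,0,-1]]]'; python3 st.py
```

```text
clock: 24.58
ee_pos: [598.5, 19.3, 112.8]
tcp_rot: [0.002, 0.754, 0.656, 0.003]
ft_force: [1.5, -0.3, -3.4]
finger_gap: 0.388
finger_force: 61.9
clock: 25.42
ee_pos: [471.0, 137.7, 108.3]
tcp_rot: [0.001, 0.755, 0.655, -0.0]
ft_force: [0.2, 0.1, -4.7]
finger_gap: 0.391
finger_force: 61.8
M [-0.06 -0.08 -0.02] [471.  137.7 108.3] [8.19e+01 1.00e-01 1.80e+02]
```

```bash
python3 -m crank '[[[0,0,0,0,0,-0.04,-1],[0,0,0,0,0,-0.06,-1],[0,0,0,0,0,-0.06,-1],[0,0,0,0,0,-0.04,-1],[0,0,0,0,0,-0.02,-1],[0,0,0,0,0,-0.01,-1],[0,0,0,0,0,0,-1],[0,0,0,0,0,0,-1],[0,0,0,0,0,0,-1]]]'|sed -n 2,4p;  python3 -m crank '[[[0,0,0,0,0,-0.006,-1],[0,0,0,0,0,0,-1],[0,0,0,0,0,0,-1]]]'|sed -n 2,4p; python3 -m crank '[[[0,0,0,0,0,-0.004,-1],[0,0,0,0,0,0,-1],[0,0,0,0,0,0,-1]]]'|sed -n 2,4p
```

```text
ee_pos: [471.8, 140.2, -4.7]
tcp_rot: [0.001, 0.755, 0.656, 0.002]
ft_force: [0.2, 0.3, -3.9]
ee_pos: [470.3, 139.8, -8.7]
tcp_rot: [0.0, 0.754, 0.656, 0.0]
ft_force: [-0.1, 0.2, -4.0]
ee_pos: [469.9, 139.6, -11.2]
tcp_rot: [-0.0, 0.754, 0.656, -0.0]
ft_force: [-0.2, 0.4, -3.4]
```

```bash
python3 -m crank '[[[0,0,0,0,0,-0.005,-1],[0,0,0,0,0,0,-1],[0,0,0,0,0,0,-1]]]'|sed -n 2,4p;  python3 -m crank '[[[0,0,0,0,0,-0.003,-1],[0,0,0,0,0,0,-1],[0,0,0,0,0,0,-1]]]'|sed -n 2,4p; python3 -m crank '[[[0,0,0,0,0,-0.003,-1],[0,0,0,0,0,0,-1],[0,0,0,0,0,0,-1]]]'|sed -n 2,4p
```

```text
ee_pos: [469.8, 139.6, -13.9]
tcp_rot: [-0.0, 0.754, 0.656, -0.0]
ft_force: [-0.4, 0.0, -4.1]
ee_pos: [470.2, 139.8, -14.5]
tcp_rot: [0.0, 0.754, 0.656, 0.0]
ft_force: [-2.0, -1.2, 3.9]
ee_pos: [470.2, 139.8, -14.6]
tcp_rot: [0.001, 0.754, 0.656, -0.0]
ft_force: [-5.2, -2.1, 14.8]
```

```bash
python3 -m crank '[[[0,0,0,0,0,0.007,-1],[0,0,0,0,0,0,-1],[0,0,0,0,0,0,0.2],[0,0,0,0,0,0,0.2],[0,0,0,0,0,0,0.2],[0,0,0,0,0,0.04,0.2],[0,0,0,0,0,0.08,0.2],[0,0,0,0,0,0.08,0.2],[0,0,0,0,0,0,0.2],[0,0,0,0,0,0,0.2]]]'; python3 -m crank '[[[0,0,0,0,0,0,0.2],[0,0,0,0,0,0,0.2],[0,0,0,0,0,0,0.2]]]'|sed -n 4p; python3 - <<'E'
from h import *
ci=env.camera_info("wrist");env.snapshot("wrist")
for t,z in(("work_block",25),("key",108),("tongue",63)):
  for d in env.trace(t,"wrist")[:1]: print(t,d["conf"],d["rect"],box(d["pixels"],ci,z))
ci=env.camera_info("top");env.snapshot("top")
for t,z in(("work_block",25),("key",108),("tape",30),("file",10),("bolt",14),("pliers",7),("tongue",63)):
  for d in env.trace(t,"top")[:1]: print(t,d["conf"],box(d["pixels"],ci,z))
E
```

```text
clock: 28.25
ee_pos: [472.8, 140.8, 89.7]
tcp_rot: [0.002, 0.754, 0.656, 0.003]
ft_force: [-0.5, -0.2, -0.3]
finger_gap: 0.601
finger_force: 0.0
ft_force: [-0.1, 1.0, 0.3]
work_block 0.74 [230.7, 150.8, 284.4, 247.5] (array([469.81503, 141.40077], dtype=float32), [np.float32(35.01307), np.float32(73.181984)], np.float32(81.549446))
key 0.7 [475.2, 216.6, 512.0, 266.2] (array([583.0219 , 133.11884], dtype=float32), [np.float32(14.765471), np.float32(27.68973)], np.float32(95.3896))
tongue 0.76 [456.3, 271.3, 497.7, 309.8] (array([603.34   ,  74.03081], dtype=float32), [np.float32(22.877766), np.float32(28.705215)], np.float32(82.10898))
key 0.4 (array([554.8936  ,  60.194183], dtype=float32), [np.float32(171.31827), np.float32(180.09656)], np.float32(80.29783))
tape 0.81 (array([331.82578, 263.81738], dtype=float32), [np.float32(69.784), np.float32(91.08291)], np.float32(63.85177))
file 0.68 (array([572.83484,  61.91503], dtype=float32), [np.float32(195.89867), np.float32(202.26924)], np.float32(79.88452))
bolt 0.56 (array([ 607.00555, -154.11441], dtype=float32), [np.float32(21.199972), np.float32(84.4341)], np.float32(106.59886))
pliers 0.62 (array([ 407.61227, -150.35532], dtype=float32), [np.float32(50.495686), np.float32(193.37778)], np.float32(44.694958))
tongue 0.61 (array([606.20465,  74.35474], dtype=float32), [np.float32(22.236595), np.float32(33.96862)], np.float32(81.69732))
```

```bash
python3 -c "
from workcell import env
print(env.close_job())"
```

```text
the job is handed in; nothing more can be done
None
```

I handed the job in at about 28 s of the 64 s: the block lies flat on the bare bench in front of the lock block, the key looked home in the lock with the tongue drawn back, and the tape, bolt and pliers had not moved; the file was not found in the last picture, and no verdict came back.

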